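# Unlock the scissors box with its key

### The arm

A 6-joint arm with a two-finger parallel gripper is mounted at the origin on a cart in front of the work surface, level with it; the furniture and walls round the work are solid. World frame = base frame: x ahead of the robot, y to its left, z up, the work surface at z = 0. Lengths are in mm, angles in rad, forces in N, time in s.
With the tool pointing down it reaches from about 275 to 750 mm from the base axis. Payload 10.2 kg.
Tool frame: the origin (TCP) lies at the very end of the fingers, on their centre line; the grasp point (between the pads) lies 19 mm behind it; z points along the fingers, y is the line along which they close (so a half turn about z gives the same grasp; the last joint's range is limited). The gripper opens to 85 mm and grips with 20 to 120 N. Pads are 22 mm wide; open, the fingers measure 114 mm over their backs; the gripper's body (76 mm by 85 mm) begins 54 mm behind the grasp point. The pads swing forward as they close: fully open they stand 13 mm farther back than shut.
Start: joints at [1.046, 0.313, 1.498, -0, 1.331, -0.223], TCP at [156.063, 501.274, 231.294] pointing down, gripper open.
Joint ranges: [-2.94, 2.94], [-0.97, 2.17], [0.19, 2.56], [-1.23, 4.37], [0.02, 3.11], [-2.88, 2.88]. Speed limits (rad/s): [2.39, 2.39, 3.01, 3.14, 3.14, 3.14].

### API

Orientations are given as a unit quaternion [w, x, y, z].
In Python, from rig import telemetry, optics, ctrl gives the robot as it stands.
- The arm moves only by the tool servo_tool, never from a script. Its argument "deltas" is a list of rows, each a list of 3 entries, a list of its own where there are three numbers: the shift along the tool's x, y, z in units of 20 cm (1.0 is 20 cm), then the turn, a rotation vector about the tool's x, y, z in units of 90 degrees (1.0 is 90 degrees), then the opening, from 0 (shut) to 1 (fully open). A call has 1 to 8 rows; each row shifts and turns the commanded pose from where the row before left it, along the tool's axes as they then stand; what a row does not reach is not made up. A row lasts 1/10 s, in which the tool goes at most 50 mm and 8.59 degrees, less where a joint would pass 70% of its speed; a pose out of reach is approached as far as the arm can. A call with a number of a shift or a turn outside -1 to 1 is refused whole. A call with a gripper value outside its range is refused whole. The fingers move at their own pace and stop on an object; "squeeze" is the grip in N (left out, the last holds). Time passes only in rows, so rows that do not move let the fingers close. It gives the time, the measured TCP pose, the force, the opening and the grip force at its end, in the units of the state.
- telemetry.sense(): the state, without advancing time (a new reading comes with each control period).
- optics.capture(name): name is "scene" or "top"; returns the picture (400x640x3 uint8, blue, green, red); there is no depth.
- optics.camera_model(name): a dict with "vfov" (degrees; the focal length in pixels is half the picture's height over the tangent of half this angle, whatever the lens; pixels are square), "cx", "cy" (the principal point, pixels), "dist" ([k1, k2, p1, p2, k3] as OpenCV has them; the pictures are not rectified), "R" (3x3) and "t" (3): a world point X has camera coordinates R X + t. Camera axes: x right, y down, z forward; pixel columns grow to the right and rows downward; lengths in mm; the calibration is good to about 2 mm. A picture is of the moment at which its call begins. camera_model takes no time and is no camera call.
- ctrl.finish_job(): hands the job in; it is judged then, once.
The state is a dict: "time_s": time; "joints": joint angles; "dq": joint speeds; "tau": joint torques, N m; "eef_pos": TCP position; "ee_rot": TCP orientation; "force": force on the tool from outside, world axes, zero at the start; "wrist_torque": the same for the moment, N m; "grip_width": opening from 0.0 (shut) to 1.0 (fully open); "grip_force": force on a finger pad.
Only numpy, scipy, OpenCV 4.12 (cv2) and the standard library are available. Lean on these libraries where they do the work, as an engineer would, in place of code of your own. Each camera call takes 0.05 s, during which the arm holds its last target. There are 200 camera calls.

### The job

Take the steel key out of its wooden stand and push it fully home into the keyhole on the sloping front of the wooden lock box, feeling for the slot of the lock plug behind the face. Then turn the key clockwise until the hidden bolt lets go and the lid springs up; let go and leave the key in the lock, without knocking the jar or the timer about.

Things in the scene. Friction and masses are not known exactly. Their poses are not given: they have to be found in the camera images.
- key_bow (a point): Centre of the bow (handle) of the loose steel key, 90 g, standing upright in its stand. The bow is an upright disc 36 mm across, 9 mm thick; grip its two flat faces. Key axes: z from the tip up through the bow, x along the disc and the bit, y across the 9 mm. Bow ends 18 mm below this centre, then 11 mm neck, then at 24 to 28 mm a collar 20 mm wide, then an 8 mm shaft.
- key_tip (a point): Centre of the key's lower end face, 48 mm below the bow centre and 20 mm beyond the collar's underside; same axes. The bit here is a plain flat bar 26 mm (x) by 5 mm (y) by 9 mm (z). A half turn of the key about z changes nothing.
- stand_top (a point): Centre of the top of the fixed light wooden key stand, a block 60x50 mm and 40 mm tall, on the robot's right. The key's collar rests on it and its shaft hangs in a slot; lift it straight out, 25 mm or more.
- keyhole (a point): Mouth of the keyhole, centre of a 54 mm square steel plate on the sloping front (28 deg from level, facing the robot and its right) of a fixed dark wooden box 215x240x147 mm. Axes: z straight out of the face, x up the slope, y level. Plate 8 mm thick; the hole is a bow-tie 32 mm long in y, 11 mm wide at the waist: the bit enters lengthwise along y, +-0.4 rad. The lid's edge is 50 mm up the slope.
- plug_face (a point): On the keyhole axis, 9 mm below the face: front of the steel plug, whose 7.2 mm wide slot takes the bit. The slot stands at an unknown angle up to 0.42 rad either way from the keyhole's y axis; the plug resists turning with 0.2 Nm. The key stops here until twisted into line (to about 0.1 rad), then goes to 20 mm below the face, collar on plate. Same axes as the keyhole.
- lid (a joint): Lid of the lock box, hinged at the back (rad): 0 shut, held by the bolt; a spring lifts it to about 0.5 when the bolt lets go. The key can turn only when 17 mm or more deep; clockwise (looking at the face) it takes the plug along; the bolt lets go at about 0.85 rad clockwise of the keyhole's y axis, the plug stops at 1.3. Once turned, the key cannot fall out.
- jar_mid (a point): Centre of a loose spice jar, 41 mm across and 105 mm tall, about 0.12 m to the right of the key stand, to be left alone.
- timer_mid (a point): Centre of a loose round kitchen timer, 63 mm across and 63 mm tall, in front of the lock box, to be left alone.
Things that resemble listed ones, but are neither listed nor needed, are in the scene too. What is meant by the part that bears key_bow is not black, and is the smaller of those in its own colour.

How it is judged (in metres and radians):
On the way:
1. the key is fully home in the lock (its tip at least 15.5 mm deep) while the lid is still shut (z of key_tip in the frame of keyhole between -0.026 and -0.0155 m and x of key_tip in the frame of keyhole between -0.005 and 0.005 m and y of key_tip in the frame of keyhole between -0.005 and 0.005 m and angle between the z axis of key_tip and the z axis of keyhole, either way round below 0.15 rad and value of joint lid below 0.05 rad), for 0.2 s.
At the end, for the whole second after the job is handed in: The lid has sprung up (more than 0.3 rad), and the key is still in the lock and let go of: its tip 15 to 26 mm deep and within 25 mm sideways of the keyhole's mouth, its axis within 0.25 rad of the keyhole's (value of joint lid above 0.3 rad and z of key_tip in the frame of keyhole between -0.026 and -0.015 m and horizontal distance between key_tip and keyhole below 0.025 m and angle between the z axis of key_tip and the z axis of keyhole, either way round below 0.25 rad); the robot touches nothing.
It fails at once if the spice jar or the timer is shifted or tipped by more than 40 mm (distance of any of jar_mid, timer_mid from where it was at the start of the episode above 0.04 m).
It also fails if it takes over 72 s, if anything falls off the work surface, if the arm or the gripper's body presses on something with over 40 N, if the wrist force passes 120 N, or if a joint passes its speed limit or range.

## Working session

There is one attempt and no reset: what is moved stays moved. The work goes in short steps, Python scripts to look and compute and a tool call to move; the robot and the scene stay as the last step left them, time stands still between calls to the robot, and variables do not carry over. Pictures are saved under pics/ and viewed, at most 10 in all, crops included, and the job is handed in when it is done.

Besides the shell and the picture viewer there is one more tool, called after "Emit:" as name(argument=value, ...), one argument or row to a line, values as JSON. servo_tool: Moves the arm, as the interface text tells. Its arguments: {"type":"object","properties":{"deltas":{"type":"array"},"squeeze":{"type":"number"}},"required":["deltas"]}

```bash
ls; mkdir -p pics
python3 - <<'E'
from rig import telemetry, optics
import cv2,json
for n in ("scene","top"):
    cv2.imwrite(f"pics/{n}0.png",optics.capture(n))
    m=optics.camera_model(n); print(n,m)
print(telemetry.sense())
E
```

```text
pics
scene {'vfov': 56.28763390351677, 'cx': 323.5252409616912, 'cy': 194.20088260945525, 'dist': array([-0.01031059,  0.        ,  0.        ,  0.        ,  0.        ]), 'R': array([[ 0.76919209, -0.63894843, -0.00940429],
       [-0.37240437, -0.43625907, -0.81914163],
       [ 0.51928655,  0.63357946, -0.57351421]]), 't': array([-510.91385099,  208.62684403,  874.04292373])}
top {'vfov': 48.53471169067727, 'cx': 318.18834208740896, 'cy': 199.25126052404838, 'dist': array([-0.02141054,  0.        ,  0.        ,  0.        ,  0.        ]), 'R': array([[ 0.01543015, -0.99985795, -0.00678183],
       [-0.99755354, -0.01493137, -0.06829339],
       [ 0.06818242,  0.00781902, -0.99764223]]), 't': array([-169.4299825 ,  562.10349314, 1273.27609414])}
{'time_s': 0.1, 'joints': array([ 1.04561918e+00,  3.13395584e-01,  1.49836537e+00,  1.79982718e-06,
        1.33104227e+00, -2.23385848e-01]), 'dq': array([-1.43316855e-05, -6.21049350e-04,  2.31704600e-04,  1.23368415e-03,
        1.17519156e-03,  8.75906893e-05]), 'tau': array([ 3.54827025e-03, -4.12893319e+01, -2.60142678e+01, -1.65428537e-04,
        2.99857238e-03,  1.37241659e-05]), 'eef_pos': array([155.92604212, 501.05709459, 230.7899259 ]), 'ee_rot': array([-2.22108601e-04,  1.50323851e-01,  9.88636624e-01, -5.63063252e-04]), 'force': array([ 0.09765111,  0.15608661, -0.05415877]), 'wrist_torque': array([ 0.01942184,  0.01344624, -0.01613405]), 'grip_force': 0.0, 'grip_width': 1.000597871169537}
```

View pics/scene0.png

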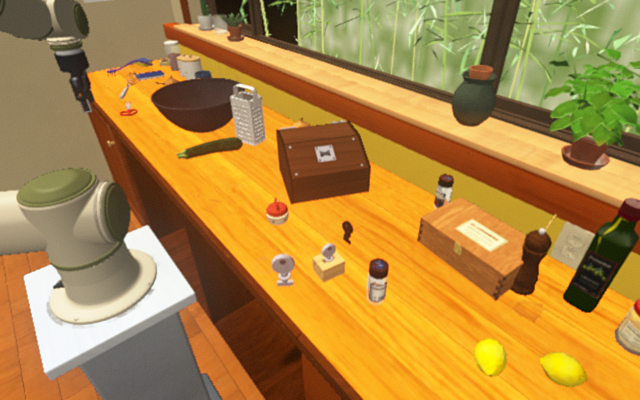

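View pics/top0.png

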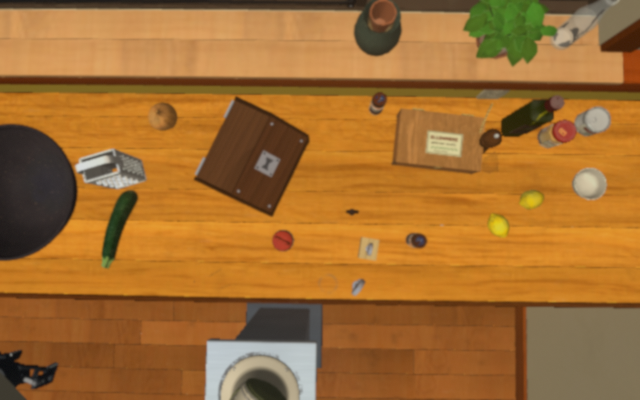

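Scene picture: the keys are a silver one standing free at (284,268), a silver one in the light wood stand at (328,255), and a black one at (347,231). The one in the stand fits, because it is not black, is the smaller silver one and stands in a wooden block. The keyhole plate is at scene (324,153) / top (267,163), the jar at (377,280) / (417,241), and the timer at (277,211) / (283,240). I'll confirm the key and plate in one enlarged mosaic.

Run:
```python
import cv2,numpy as np
s=cv2.imread("pics/scene0.png");t=cv2.imread("pics/top0.png")
def c(i,x,y,w,h): return cv2.resize(i[y:y+h,x:x+w],(400,300),interpolation=cv2.INTER_CUBIC)
m=np.vstack([np.hstack([c(s,268,228,88,66),c(s,304,138,40,30)]),np.hstack([c(t,340,232,60,45),c(t,247,148,40,30)])])
cv2.imwrite("pics/mos0.png",m)
```

```text
(no output)
```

View pics/mos0.png

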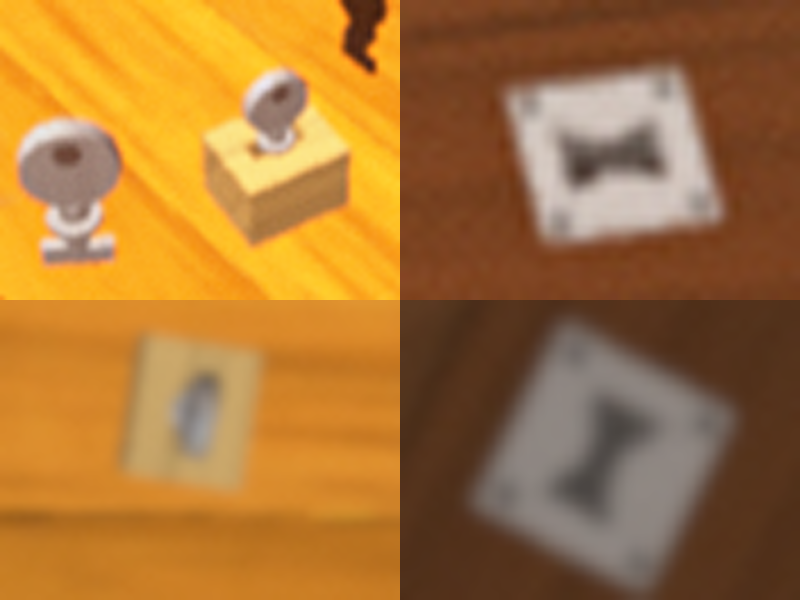

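Confirmed: the key in the stand is the smaller silver one, and the plate with its bow-tie hole is sharp in both views. Next I triangulate the plate and stand-top corners and the bow.

```bash
cat > h.py <<'E'
import cv2,numpy as np
from rig import optics
from scipy.spatial.transform import Rotation as Rn
CM={n:optics.camera_model(n) for n in("scene","top")}
def K(n):
    m=CM[n];f=200/np.tan(np.radians(m["vfov"]/2));return np.array([[f,0,m["cx"]],[0,f,m["cy"]],[0,0,1.]])
def und(n,p): return cv2.undistortPoints(np.array(p,float).reshape(-1,1,2),K(n),CM[n]["dist"]).reshape(-1,2)
def tri(ps,pt):
    P=[np.c_[CM[n]["R"],CM[n]["t"]] for n in("scene","top")]
    X=cv2.triangulatePoints(P[0],P[1],und("scene",ps).T,und("top",pt).T);return (X[:3]/X[3]).T
def plane(n,p,z):
    m=CM[n];C=-m["R"].T@m["t"];d=np.c_[und(n,p),np.ones(len(und(n,p)))]@m["R"];return C+d*((z-C[2])/d[:,2])[:,None]
def proj(n,X):
    m=CM[n];return cv2.projectPoints(np.array(X,float).reshape(-1,1,3),cv2.Rodrigues(m["R"])[0],m["t"],K(n),m["dist"])[0].reshape(-1,2)
def up(img,x,y,w,h,s=8): return cv2.resize(img[y:y+h,x:x+w],None,fx=s,fy=s,interpolation=cv2.INTER_CUBIC)
def back(p,x,y,s=8): return (np.array(p,float)+.5)/s-.5+[x,y]
def quad(mask,x,y,s=8):
    c=max(cv2.findContours(mask.astype(np.uint8),cv2.RETR_EXTERNAL,cv2.CHAIN_APPROX_NONE)[0],key=cv2.contourArea)
    h=cv2.convexHull(c);e=.02*cv2.arcLength(h,True);q=h
    while len(q)>4: q=cv2.approxPolyDP(h,e,True);e*=1.15
    q=q[:,0].astype(float)
    # refine: fit lines to contour points near each side
    pts=c[:,0].astype(float);L=[]
    for i in range(len(q)):
        a,b=q[i],q[(i+1)%len(q)];d=(b-a)/np.linalg.norm(b-a);n=np.array([-d[1],d[0]])
        t=(pts-a)@d/np.linalg.norm(b-a);sel=(abs((pts-a)@n)<1.0*s)&(t>.15)&(t<.85)
        v=cv2.fitLine(pts[sel].astype(np.float32),cv2.DIST_HUBER,0,.01,.01).ravel();nn=np.array([-v[1],v[0]]);L.append((nn,nn@v[2:]))
    r=[np.linalg.solve([L[i-1][0],L[i][0]],[L[i-1][1],L[i][1]]) for i in range(len(q))]
    return back(r,x,y,s),cv2.contourArea(c)/s/s
E
cat > m1.py <<'E'
from h import *
im={n:cv2.imread(f"pics/{n}0.png") for n in("scene","top")}
np.set_printoptions(precision=2,suppress=True)
def hsv(i): return cv2.cvtColor(i,cv2.COLOR_BGR2HSV).astype(int)
Q={}
for n,(x,y) in {"scene":(304,138),"top":(247,148)}.items():
    h=hsv(up(im[n],x,y,40,30)); q,a=quad(cv2.morphologyEx(((h[...,1]<85)&(h[...,2]>85)).astype(np.uint8),cv2.MORPH_CLOSE,np.ones((9,9))),x,y);print(n,a,q.tolist());Q[n]=q
for n,(x,y,w,hh) in {"scene":(308,240,42,44),"top":(352,232,34,36)}.items():
    u=up(im[n],x,y,w,hh);h=hsv(u)
    for nm,r,c in(("o",0,0),("corner",10,hh*8-10)):pass
    print(n,[(cx,cy,h[int((cy-y)*8),int((cx-x)*8)].tolist()) for cx,cy in ([(337,262),(318,258),(318,268),(335,275),(312,262),(345,275)] if n=="scene" else [(365,240),(376,252),(362,255),(369,248),(354,250),(383,245)])])
E
python3 m1.py
```

```text
scene 278.390625 [[331.5033016204834, 144.19549989700317], [335.8783149719238, 159.37616348266602], [318.02424240112305, 162.0513916015625], [313.97286891937256, 146.53286457061768]]
top 430.09375 [[262.561824798584, 149.059916138649], [280.7556457519531, 158.55565738677979], [271.1798324584961, 177.638822555542], [253.04840850830078, 168.08840560913086]]
scene [(337, 262, [24, 119, 252]), (318, 258, [23, 121, 251]), (318, 268, [17, 152, 200]), (335, 275, [15, 155, 168]), (312, 262, [19, 204, 255]), (345, 275, [17, 231, 248])]
top [(365, 240, [19, 122, 203]), (376, 252, [18, 127, 199]), (362, 255, [19, 121, 198]), (369, 248, [9, 20, 129]), (354, 250, [16, 206, 214]), (383, 245, [16, 206, 209])]
```

```bash
cat >> m1.py <<'E'
print("----")
X=tri(Q["scene"],Q["top"]);print(X,"sides",[np.linalg.norm(X[i]-X[i-1]) for i in range(4)])
c=X.mean(0);xa=(X[0]+X[3]-X[1]-X[2]);xa/=np.linalg.norm(xa);ya=(X[3]+X[2]-X[0]-X[1]);ya/=np.linalg.norm(ya)
# which pair is upslope
u,s,vt=np.linalg.svd(X-c);nz=vt[2]*np.sign(vt[2][2]);print("centre",c,"normal",nz,"tilt",np.degrees(np.arccos(nz[2])),"yaw of horizontal n",np.degrees(np.arctan2(nz[1],nz[0])))
print("edge dirs",xa,np.degrees(np.arctan2(xa[1],xa[0])),ya,np.degrees(np.arctan2(ya[1],ya[0])))
print("reproj",[np.abs(proj(n,X)-Q[n]).max() for n in Q])
# stand, top view
x,y,w,hh=352,232,34,36;h=hsv(up(im["top"],x,y,w,hh))
for vm in(0,188):
    m=((h[...,1]<165)&((h[...,2]>vm)|(h[...,1]<90))).astype(np.uint8);m=cv2.morphologyEx(m,cv2.MORPH_CLOSE,np.ones((25,25)))
    q,a=quad(m,x,y);P=plane("top",q,40);print("stand",vm,a,P[:,:2].tolist(),"c",P.mean(0),"sides",[np.linalg.norm(P[i]-P[i-1]) for i in range(4)],[np.degrees(np.arctan2(*(P[i]-P[i-1])[[1,0]])) for i in range(4)])
m=(h[...,1]<85).astype(np.uint8);k=max(cv2.findContours(m,0,1)[0],key=cv2.contourArea);r=cv2.minAreaRect(k);b=back(cv2.boxPoints(r),x,y);P=plane("top",b,72)
print("key top",r[1],P.mean(0)[:2],[np.linalg.norm(P[i]-P[i-1]) for i in range(2)],[np.degrees(np.arctan2(*(P[i]-P[i-1])[[1,0]])) for i in range(2)])
# scene bow
x,y,w,hh=308,238,42,26;h=hsv(up(im["scene"],x,y,w,hh));m=(h[...,1]<75).astype(np.uint8)
k=max(cv2.findContours(m,0,1)[0],key=cv2.contourArea);print("scene blob",back(cv2.minAreaRect(k)[0],x,y),back(cv2.boundingRect(k)[:2],x,y),np.array(cv2.boundingRect(k)[2:])/8)
yy=k[:,0,1];top=k[yy<yy.min()+110];
e=cv2.fitEllipse(k[yy<yy.min()+105]);ec=back(e[0],x,y);print("ell",ec,np.array(e[1])/8,e[2],plane("scene",[ec],68))
cv2.imwrite("pics/mk.png",m*255)
E
python3 m1.py | sed 1,/----/d
```

```text
[[688.88 -10.85 134.71]
 [667.39 -57.23 109.37]
 [615.94 -33.18 108.88]
 [637.91  12.82 134.69]] sides [np.float64(56.200179906666584), np.float64(57.049070166930186), np.float64(56.789741995544745), np.float64(57.140344353174655)]
centre [652.53 -22.11 121.91] normal [-0.19 -0.4   0.89] tilt 26.61116091731541 yaw of horizontal n -115.50801887825419
edge dirs [0.38 0.81 0.45] 64.80680695154112 [-0.91  0.42 -0.  ] 155.02028129110084
reproj [np.float64(0.3034935231922873), np.float64(0.25454717785339653)]
stand 0 397.296875 [[459.39179459703024, -283.2503762013916], [451.2837734192199, -335.96905667255385], [391.1995247664785, -326.77493678446405], [399.1685120225478, -274.5588984637806]] c [ 425.26 -305.14   40.  ] sides [np.float64(60.84723123782499), np.float64(53.338534644666844), np.float64(60.78362260248258), np.float64(52.82063437516133)] [np.float64(-8.212274659460794), np.float64(-98.74346018431697), np.float64(171.3000579061874), np.float64(81.32272018334515)]
stand 188 364.96875 [[459.277073367643, -283.9966004965938], [451.2837734192199, -335.96905667255385], [391.1995247664785, -326.77493678446405], [397.6413743405405, -284.57092017357786]] c [ 424.85 -307.83   40.  ] sides [np.float64(61.63837471616962), np.float64(52.5835434810887), np.float64(60.78362260248258), np.float64(42.69281489931063)] [np.float64(0.5338649808278966), np.float64(-98.74351024490014), np.float64(171.3000579061874), np.float64(81.32158716322466)]
key top (95.0, 59.0) [ 424.63 -303.1 ] [np.float64(32.73434308765211), np.float64(20.43984903727584)] [np.float64(0.5011243579860369), np.float64(-89.13161609641537)]
scene blob [327.37 251.86] [321.56 243.31] [12.75 17.62]
ell [327.89 249.75] [11.49 13.72] 36.79444122314453 [[ 424.46 -305.4    68.  ]]
```

Plate centre is about (652,-22,122) with up-slope yaw 65° and tilt about 27° (spec 28°). The bow is at about (424.5,-305.5,68), with the key's x axis at yaw about -8.4°. Moving above the key.

Emit:
servo_tool(
  deltas=[
    [[-0.1035,-0.144,0],[0,0,0],0.6],
    [[-0.1035,-0.144,0],[0,0,0],0.6],
    [[-0.1035,-0.144,0],[0,0,0],0.6],
    [[-0.1035,-0.144,0],[0,0,0],0.6],
    [[-0.1035,-0.144,0],[0,0,0],0.6],
    [[-0.1035,-0.144,0],[0,0,0],0.6],
    [[-0.1035,-0.144,0],[0,0,0],0.6],
    [[-0.1035,-0.144,0],[0,0,0],0.6],
  ],
)

```text
time_s: 0.9
eef_pos: [245.7, 230.8, 231.1]
ee_rot: [-0.0, 0.15, 0.989, -0.0]
force: [0.1, 0.2, 1.0]
grip_width: 0.597
grip_force: 0.0
```

Emit:
servo_tool(
  deltas=[
    [[-0.1035,-0.144,0],[0,0,0],0.6],
    [[-0.1035,-0.144,0],[0,0,0],0.6],
    [[-0.1035,-0.144,0],[0,0,0],0.6],
    [[-0.1035,-0.144,0],[0,0,0],0.6],
    [[-0.1035,-0.144,0],[0,0,0],0.6],
    [[-0.1035,-0.144,0],[0,0,0],0.6],
    [[-0.1035,-0.144,0],[0,0,0],0.6],
    [[-0.1035,-0.144,0],[0,0,0],0.6],
  ],
)

```text
time_s: 1.7
eef_pos: [335.4, -38.7, 231.2]
ee_rot: [0.0, 0.151, 0.989, 0.0]
force: [0.6, 0.6, 0.5]
grip_width: 0.6
grip_force: 0.0
```

Emit:
servo_tool(
  deltas=[
    [[-0.1035,-0.144,0.04],[0,0,0],0.6],
    [[-0.1035,-0.144,0.04],[0,0,0],0.6],
    [[-0.1035,-0.144,0.04],[0,0,0],0.6],
    [[-0.1035,-0.144,0.04],[0,0,0],0.6],
    [[-0.1035,-0.144,0.04],[0,0,0],0.6],
    [[-0.1035,-0.144,0.04],[0,0,0],0.6],
    [[-0.1035,-0.144,0.04],[0,0,-0.05],0.6],
    [[0,0,0.04],[0,0,-0.049],0.6],
  ],
)

```text
time_s: 2.5
eef_pos: [414.2, -275.9, 166.3]
ee_rot: [-0.0, 0.073, 0.997, -0.0]
force: [0.8, 1.3, -0.6]
grip_width: 0.598
grip_force: 0.0
```

```bash
cat > plan.py <<'E'
import sys
from h import *
from rig import telemetry
np.set_printoptions(precision=4,suppress=True)
def pose():
    s=telemetry.sense();return s,np.array(s["eef_pos"]),Rn.from_quat(np.roll(s["ee_rot"],-1))
def to(pos,R=None):
    s,p,r=pose();d=r.inv().apply(np.array(pos)-p)/200
    print("t",round(s["time_s"],2),"p",p,"toolz",r.as_matrix()[:,2],"yaw y",np.degrees(np.arctan2(*r.as_matrix()[[1,0],1])),"F",np.array(s["force"]),"j",np.array(s["joints"]),"grip",s["grip_width"],s["grip_force"])
    print("  shift units",d,"rows>=",np.linalg.norm(d)/.25)
    if R is not None:
        w=(r.inv()*R).as_rotvec()/(np.pi/2);print("  turn units",w,"rows>=",np.linalg.norm(w)/.0954)
def tool(z,yvec):
    z=np.array(z)/np.linalg.norm(z);y=np.array(yvec)-np.dot(yvec,z)*z;y/=np.linalg.norm(y)
    return Rn.from_matrix(np.c_[np.cross(y,z),y,z])
a=np.radians
T=a(28);U=a(65)
NZ=np.array([-np.sin(T)*np.cos(U),-np.sin(T)*np.sin(U),np.cos(T)]);KX=np.array([np.cos(T)*np.cos(U),np.cos(T)*np.sin(U),np.sin(T)]);KY=np.cross(NZ,KX)
E
python3 - <<'E'
from plan import *
to([424.5,-305.5,49],tool([0,0,-1],[np.cos(a(81.6)),np.sin(a(81.6)),0]))
im={n:cv2.imread(f"pics/{n}0.png") for n in("scene","top")}
q=[]
for n,(x,y) in {"scene":(304,138),"top":(247,148)}.items():
    u=up(im[n],x,y,40,30);v=u.max(2).astype(int)
    px=[(325,153.5)] if n=="scene" else [(267,163.5)]
    sub=cv2.circle(np.zeros(v.shape,np.uint8),tuple(int((c-o+.5)*8) for c,o in zip(px[0],(x,y))),60 if n=="scene" else 66,1,-1)>0
    th=(np.percentile(v[sub],98)+v[sub].min())/2
    w=np.where(sub,np.clip(np.percentile(v[sub],80)-v,0,None),0)*(v<th)
    yy,xx=np.indices(v.shape);q.append(back([(xx*w).sum()/w.sum(),(yy*w).sum()/w.sum()],x,y))
print(q,"hole",tri([q[0]],[q[1]]))
E
```

```text
t 2.5 p [ 414.1898 -275.875   166.2977] toolz [-0.0001 -0.0005 -1.    ] yaw y 81.65038209677232 F [ 0.8422  1.2967 -0.6301] j [-0.8233  0.3158  1.6727 -0.0004  1.1528 -2.2482] grip 0.5977614171348549 0.0
  shift units [-0.0725 -0.1388  0.5866] rows>= 2.4283905313145833
  turn units [-0.0003  0.      0.0006] rows>= 0.006674171346348294
[array([324.6527, 153.2835]), array([266.766 , 163.1706])] hole [[653.0244 -21.0762 120.1603]]
```

Emit:
servo_tool(
  deltas=[
    [[-0.0725,-0.1388,0],[0,0,0],0.6],
    [[0,0,0.15],[0,0,0],0.6],
    [[0,0,0.15],[0,0,0],0.6],
    [[0,0,0.15],[0,0,0],0.6],
    [[0,0,0.08],[0,0,0],0.6],
    [[0,0,0.0566],[0,0,0],0.6],
    [[0,0,0],[0,0,0],0.6],
  ],
)

```text
time_s: 3.2
eef_pos: [423.6, -301.8, 48.9]
ee_rot: [-0.001, 0.073, 0.997, 0.001]
force: [-0.2, -0.3, -0.5]
grip_width: 0.603
grip_force: 0.0
```

Run:
```python
from plan import *
to([424.5,-305.5,49])
s=optics.capture("scene");t=optics.capture("top")
c=lambda i,x,y,w,h:cv2.resize(i[y:y+h,x:x+w],(400,300),interpolation=cv2.INTER_CUBIC)
cv2.imwrite("pics/g1.png",np.hstack([c(s,280,210,88,66),c(t,340,222,60,45)]))
```

```text
t 3.2 p [ 423.6017 -301.8039   48.8536] toolz [-0.0016  0.0018 -1.    ] yaw y 81.61412609780209 F [-0.1615 -0.3427 -0.4704] j [-0.8446  0.5246  1.7148 -0.      0.9046 -2.269 ] grip 0.6028990029886377 0.0
  shift units [-0.0071 -0.0176 -0.0008] rows>= 0.07613029566862548
```

View pics/g1.png

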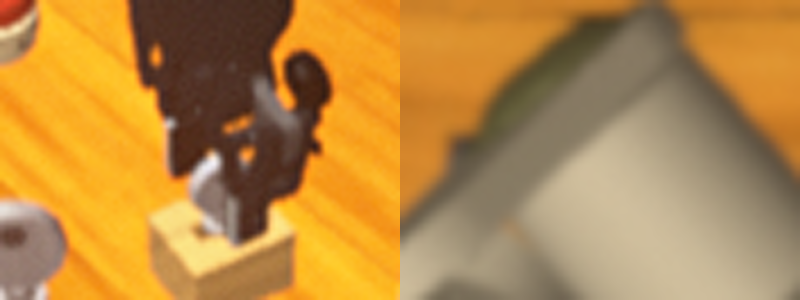

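The scene crop shows the fingers on either side of the bow at (200,190), with the key still in the stand. I correct by 3.8 mm, close and lift.

Emit:
servo_tool(
  deltas=[
    [[-0.007,-0.0176,0],[0,0,0],0.6],
    [[0,0,0],[0,0,0],0.3],
    [[0,0,0],[0,0,0],0.1],
    [[0,0,0],[0,0,0],0],
    [[0,0,0],[0,0,0],0],
    [[0,0,0],[0,0,0],0],
    [[0,0,0],[0,0,0],0],
    [[0,0,0],[0,0,0],0],
  ],
  squeeze=60,
)

```text
time_s: 4.1
eef_pos: [425.0, -306.0, 50.3]
ee_rot: [0.0, 0.073, 0.997, -0.0]
force: [-1.0, 1.8, 5.5]
grip_width: 0.098
grip_force: 58.6
```

Run:
```python
from plan import *
to([424.5,-305.5,49])
```

```text
t 4.1 p [ 424.9983 -306.0065   50.2998] toolz [ 0.0002 -0.0002 -1.    ] yaw y 81.62178807371727 F [-0.97    1.7614  5.5433] j [-0.848   0.5273  1.705  -0.      0.9089 -2.2725] grip 0.09813821079607545 58.561991304159164
  shift units [0.0028 0.0021 0.0065] rows>= 0.02962566966572518
```

Emit:
servo_tool(
  deltas=[
    [[0,0,-0.05],[0,0,0],0],
    [[0,0,-0.1],[0,0,0],0],
    [[0,0,-0.15],[0,0,0],0],
    [[0,0,-0.15],[0,0,0],0],
    [[0,0,-0.15],[0,0,0],0],
    [[0,0,-0.15],[0,0,0],0],
    [[0,0,-0.05],[0,0,0],0],
    [[0,0,0],[0,0,0],0],
  ],
)

```text
time_s: 4.9
eef_pos: [425.2, -306.2, 210.8]
ee_rot: [0.001, 0.073, 0.997, -0.001]
force: [-0.1, 0.8, -2.0]
grip_width: 0.094
grip_force: 58.3
```

Run:
```python
from plan import *
c=np.array([652.8,-21.5,121])
to(c+110*NZ,tool(-NZ,KX))
```

```text
t 4.9 p [ 425.1579 -306.2054  210.771 ] toolz [ 0.0014 -0.0016 -1.    ] yaw y 81.61827560601687 F [-0.122   0.7887 -2.0036] j [-0.848   0.326   1.5347  0.      1.2787 -2.2725] grip 0.09372399652781097 58.348326086997986
  shift units [-0.8448  1.3268 -0.0372] rows>= 6.293239368990259
  turn units [-0.3096 -0.044   0.1812] rows>= 3.7888236794167813
```

Emit:
servo_tool(
  deltas=[
    [[-0.085,0.133,-0.004],[0,0,0],0],
    [[-0.085,0.133,-0.004],[0,0,0],0],
    [[-0.085,0.133,-0.004],[0,0,0],0],
    [[-0.085,0.133,-0.004],[0,0,0],0],
    [[-0.085,0.133,-0.004],[0,0,0],0],
    [[-0.085,0.133,-0.004],[0,0,0],0],
    [[-0.085,0.133,-0.004],[0,0,0],0],
    [[-0.085,0.133,-0.004],[0,0,0],0],
  ],
)

```text
time_s: 5.7
eef_pos: [590.7, -114.0, 214.1]
ee_rot: [-0.002, 0.073, 0.997, 0.001]
force: [0.4, 0.2, -1.2]
grip_width: 0.094
grip_force: 58.5
```

Emit:
servo_tool(
  deltas=[
    [[-0.085,0.133,-0.004],[0,0,0],0],
    [[-0.085,0.133,-0.004],[0,0,0],0],
    [[0,0,0],[-0.052,-0.007,0.03],0],
    [[0,0,0],[-0.052,-0.007,0.03],0],
    [[0,0,0],[-0.052,-0.007,0.03],0],
    [[0,0,0],[-0.052,-0.007,0.03],0],
    [[0,0,0],[-0.052,-0.007,0.03],0],
    [[0,0,0],[-0.052,-0.007,0.03],0],
  ],
)

```text
time_s: 6.5
eef_pos: [631.5, -67.6, 215.8]
ee_rot: [0.049, 0.211, 0.946, 0.24]
force: [0.7, 0.6, -0.5]
grip_width: 0.096
grip_force: 58.6
```

Run:
```python
from plan import *
c=np.array([652.8,-21.5,121])
to(c+65*NZ,tool(-NZ,KX))
```

```text
t 6.5 p [631.452  -67.6297 215.8083] toolz [ 0.1943  0.4344 -0.8795] yaw y 64.71972074686533 F [ 0.662   0.5595 -0.4511] j [-0.49    0.5329  1.2955  0.5049  1.3774 -1.7373] grip 0.09556062818740815 58.638049364089966
  shift units [-0.0009  0.0003  0.2129] rows>= 0.8515143589047106
  turn units [ 0.0045 -0.0048 -0.0027] rows>= 0.07485739073130393
```

Good. Advance to 65 mm (tip about 35 mm off the face) and look at key and hole together in both views.

Emit:
servo_tool(
  deltas=[
    [[0,0,0.1],[0.0045,-0.0048,-0.0027],0],
    [[0,0,0.1],[0,0,0],0],
    [[0,0,0.0129],[0,0,0],0],
    [[0,0,0],[0,0,0],0],
    [[0,0,0],[0,0,0],0],
  ],
)

```text
time_s: 7.0
eef_pos: [640.4, -49.8, 180.6]
ee_rot: [0.054, 0.208, 0.948, 0.234]
force: [-0.5, -0.3, -1.2]
grip_width: 0.095
grip_force: 58.6
```

Run:
```python
from plan import *
c=np.array([652.8,-21.5,121])
to(c+65*NZ,tool(-NZ,KX))
s,p,r=pose()
tip=p+30.3*r.as_matrix()[:,2];k=r.as_matrix()[:,0]
for n in("scene","top"):
    print(n,"tip",proj(n,[tip,tip+13*k,tip-13*k]).tolist(),"hole",proj(n,[c]))
s=optics.capture("scene");t=optics.capture("top")
cv2.imwrite("pics/s2.png",s);cv2.imwrite("pics/t2.png",t)
c2=lambda i,x,y,w,h:cv2.resize(i[y:y+h,x:x+w],(400,300),interpolation=cv2.INTER_CUBIC)
cv2.imwrite("pics/p2.png",np.hstack([c2(s,294,123,60,45),c2(t,237,140,60,45)]))
```

```text
t 7.0 p [640.3679 -49.7843 180.6271] toolz [ 0.1994  0.422  -0.8844] yaw y 65.26675545330873 F [-0.491  -0.3339 -1.2478] j [-0.4529  0.5661  1.3337  0.5078  1.2864 -1.7473] grip 0.09543255189641783 58.62402364611626
  shift units [ 0.0035 -0.0036  0.0107] rows>= 0.04735956322552431
  turn units [-0.002   0.0015  0.0026] rows>= 0.037711307313141304
scene tip [[326.41593297008706, 145.8704018974363], [322.135386835986, 146.45410178012747], [330.6759343054988, 145.28963463452948]] hole [[324.7871 153.108 ]]
top tip [[271.11833916363173, 163.93099238830422], [268.93654815748965, 168.36666261159303], [273.29766887880805, 159.5010222023226]] hole [[266.8092 163.2987]]
```

View pics/p2.png

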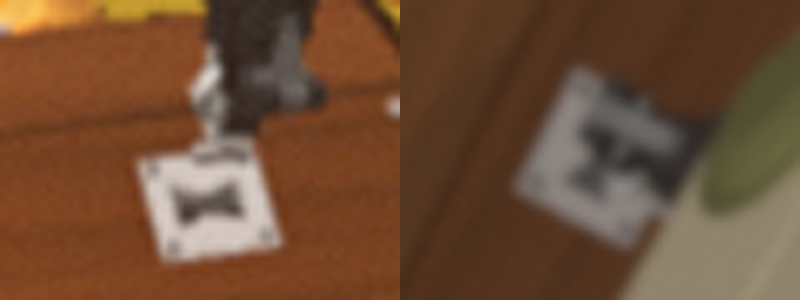

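The scene crop shows the bit end at about px (326.8,146.3) against (326.4,145.9) predicted, and the hole at (324.7,153.3). That is within 1 mm, so I advance gently.

Emit:
servo_tool(
  deltas=[
    [[0.0035,-0.0036,0.075],[-0.002,0.0015,0.0026],0],
    [[0,0,0.075],[0,0,0],0],
    [[0,0,0.01],[0,0,0],0],
    [[0,0,0.01],[0,0,0],0],
    [[0,0,0.005],[0,0,0],0],
    [[0,0,0],[0,0,0],0],
  ],
)

```text
time_s: 7.7
eef_pos: [646.4, -34.9, 149.3]
ee_rot: [0.052, 0.21, 0.947, 0.236]
force: [-0.1, 0.3, -1.2]
grip_width: 0.093
grip_force: 58.7
```

Emit:
servo_tool(
  deltas=[
    [[0,0,0.01],[0,0,0],0],
    [[0,0,0.01],[0,0,0],0],
    [[0,0,0.01],[0,0,0],0],
    [[0,0,0],[0,0,0],0],
  ],
)

```text
time_s: 8.1
eef_pos: [647.4, -32.2, 143.5]
ee_rot: [0.052, 0.21, 0.947, 0.236]
force: [-0.7, -0.2, -1.2]
grip_width: 0.096
grip_force: 58.7
```

```bash
cat > st.py <<'E'
from plan import *
c=np.array([652.8,-21.5,121])
def st():
    s,p,r=pose();M=r.as_matrix();B=np.c_[KX,KY,NZ]
    tip=p+30.3*M[:,2]
    y=B.T@M[:,1]
    print("t",round(s["time_s"],2),"tip in hole",B.T@(tip-c),"ang(cw+)",-np.arctan2(y[1],y[0]),"tilt",np.arccos(-M[:,2]@NZ),"F",B.T@np.array(s["force"]),"T",B.T@np.array(s["wrist_torque"]),"j",np.array(s["joints"]),"g",round(s["grip_width"],3))
    # corrections in tool axes
    print("  to axis: shift",r.inv().apply(B[:,:2]@(-(B.T@(tip-c))[:2]))/200)
if __name__=="__main__": st()
E
python3 st.py
```

```text
t 8.1 tip in hole [ 0.0232  0.3905 -4.8242] ang(cw+) -5.127596090139529e-05 tilt 0.0009543530977469203 F [-0.9843  0.522  -0.86  ] T [0.0321 0.3041 0.027 ] j [-0.4226  0.6113  1.3625  0.5254  1.2117 -1.7568] g 0.096
  to axis: shift [-0.002  -0.0001 -0.    ]
```

Emit:
servo_tool(
  deltas=[
    [[-0.002,0,0.01],[0,0,0],0],
    [[0,0,0.005],[0,0,0],0],
    [[0,0,0.005],[0,0,0],0],
    [[0,0,0],[0,0,0],0],
  ],
)

```text
time_s: 8.5
eef_pos: [648.7, -30.7, 140.2]
ee_rot: [0.052, 0.21, 0.947, 0.236]
force: [-0.5, -0.5, -1.2]
grip_width: 0.096
grip_force: 58.7
```

Emit:
servo_tool(
  deltas=[
    [[0,0,0.005],[0,0,0],0],
    [[0,0,0.005],[0,0,0],0],
    [[0,0,0],[0,0,0],0],
  ],
)

```text
time_s: 8.8
eef_pos: [649.1, -29.8, 138.5]
ee_rot: [0.052, 0.21, 0.947, 0.236]
force: [0.3, 1.4, -1.3]
grip_width: 0.099
grip_force: 58.6
```

```bash
python3 st.py
```

```text
t 8.8 tip in hole [  0.187   -0.1594 -10.5644] ang(cw+) -0.00013671072307530434 tilt 0.0005278578516319668 F [ 0.6352  0.3677 -1.8052] T [-0.0315  0.0886 -0.0416] j [-0.418   0.6189  1.3639  0.5279  1.2014 -1.7578] g 0.099
  to axis: shift [ 0.0008 -0.0009 -0.    ]
```

Emit:
servo_tool(
  deltas=[
    [[0,0,0.005],[0,0,0],0],
    [[0,0,0.005],[0,0,0],0],
    [[0,0,0],[0,0,0],0],
  ],
)

```text
time_s: 9.1
eef_pos: [649.5, -29.0, 136.7]
ee_rot: [0.052, 0.21, 0.947, 0.236]
force: [0.8, 0.5, -0.9]
grip_width: 0.094
grip_force: 58.6
```

Emit:
servo_tool(
  deltas=[
    [[0,0,0.005],[0,0,0],0],
    [[0,0,0],[0,0,0],0],
  ],
)

```text
time_s: 9.3
eef_pos: [649.7, -28.6, 135.9]
ee_rot: [0.052, 0.21, 0.947, 0.236]
force: [1.1, 1.4, -0.5]
grip_width: 0.095
grip_force: 58.8
```

```bash
python3 st.py
```

```text
t 9.3 tip in hole [  0.1959  -0.1982 -13.4791] ang(cw+) -0.00024776044559086724 tilt 0.00046416092429538863 F [ 1.2699 -0.3841 -1.1889] T [-0.0281  0.0245 -0.0349] j [-0.4157  0.6224  1.3652  0.529   1.1961 -1.7586] g 0.095
  to axis: shift [ 0.001 -0.001  0.   ]
```

Emit:
servo_tool(
  deltas=[
    [[0,0,0.005],[0,0,0],0],
    [[0,0,0],[0,0,0],0],
  ],
)

```text
time_s: 9.5
eef_pos: [650.1, -28.1, 135.1]
ee_rot: [0.053, 0.21, 0.947, 0.236]
force: [2.5, 2.2, -0.5]
grip_width: 0.097
grip_force: 58.5
```

Emit:
servo_tool(
  deltas=[
    [[0,0,0.005],[0,0,0],0],
    [[0,0,0],[0,0,0],0],
  ],
)

```text
time_s: 9.7
eef_pos: [650.3, -27.6, 134.2]
ee_rot: [0.052, 0.21, 0.947, 0.237]
force: [3.2, 2.7, 1.3]
grip_width: 0.095
grip_force: 58.7
```

Emit:
servo_tool(
  deltas=[
    [[0,0,0.005],[0,0,0],0],
    [[0,0,0],[0,0,0],0],
  ],
)

```text
time_s: 9.9
eef_pos: [650.4, -27.2, 133.4]
ee_rot: [0.052, 0.21, 0.947, 0.236]
force: [2.7, 3.0, 3.0]
grip_width: 0.095
grip_force: 58.9
```

Run:
```python
from st import *
st()
s=optics.capture("scene");t=optics.capture("top");cv2.imwrite("pics/s3.png",s)
print(proj("scene",[c]))
cv2.imwrite("pics/p3.png",cv2.resize(s[115:175,284:364],(800,600),interpolation=cv2.INTER_CUBIC))
```

```text
t 9.9 tip in hole [  0.4137  -0.26   -16.4578] ang(cw+) -0.0003124093245792269 tilt 0.0006536205260685669 F [ 4.8149 -1.2111  0.7941] T [-0.2708 -0.621   0.0302] j [-0.4132  0.6259  1.3665  0.5306  1.1906 -1.7593] g 0.095
  to axis: shift [ 0.0013 -0.0021 -0.    ]
[[324.7871 153.108 ]]
```

View pics/p3.png

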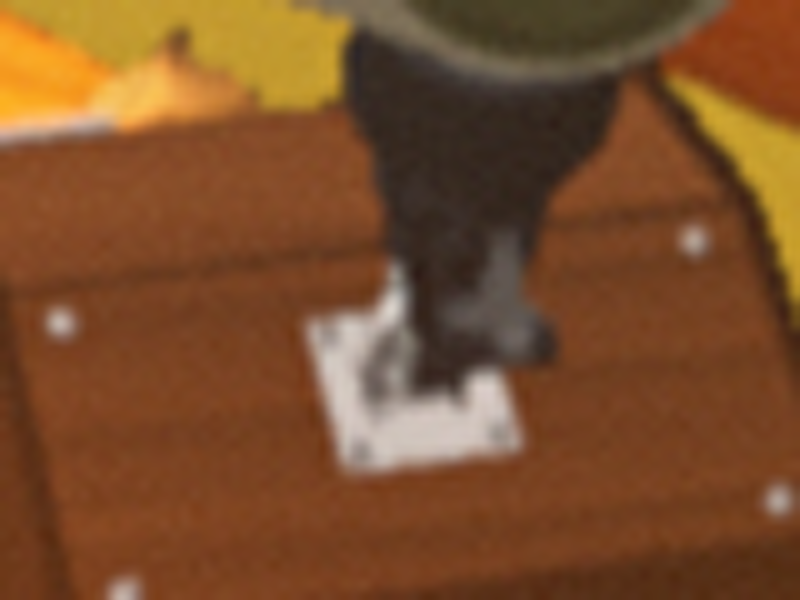

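The bit has gone into the mouth. There is a small sideways force up the slope, so I shift 1 mm that way and keep feeling.

Emit:
servo_tool(
  deltas=[
    [[0,0.005,0],[0,0,0],0],
    [[0,0,0],[0,0,0],0],
  ],
)

```text
time_s: 10.2
eef_pos: [650.6, -27.0, 133.5]
ee_rot: [0.052, 0.21, 0.947, 0.236]
force: [0.7, -1.3, 1.4]
grip_width: 0.094
grip_force: 59.0
```

```bash
python3 st.py
```

```text
t 10.2 tip in hole [  0.6111  -0.2907 -16.4592] ang(cw+) -0.00011872399379833579 tilt 0.0008293370372532942 F [-0.1464 -1.1763  1.6171] T [-0.3235  0.108   0.0409] j [-0.4123  0.626   1.3656  0.5289  1.1908 -1.7573] g 0.094
  to axis: shift [ 0.0015 -0.0031  0.    ]
```

Emit:
servo_tool(
  deltas=[
    [[0,0,0.005],[0,0,0],0],
    [[0,0,0.005],[0,0,0],0],
    [[0,0,0],[0,0,0],0],
  ],
)

```text
time_s: 10.5
eef_pos: [650.9, -26.0, 131.8]
ee_rot: [0.052, 0.21, 0.947, 0.236]
force: [-0.4, -3.7, 3.5]
grip_width: 0.096
grip_force: 59.4
```

```bash
python3 st.py
```

```text
t 10.5 tip in hole [  0.7321  -0.2246 -18.4582] ang(cw+) -5.109014007033523e-05 tilt 0.0004988796785745266 F [-1.5068 -1.2461  4.7256] T [-0.2095  0.4062  0.0551] j [-0.4107  0.6283  1.3666  0.5302  1.1874 -1.7579] g 0.096
  to axis: shift [ 0.0011 -0.0037  0.    ]
```

Emit:
servo_tool(
  deltas=[
    [[0,0,0.005],[0,0,0],0],
    [[0,0,0],[0,0,0],0],
  ],
)

```text
time_s: 10.7
eef_pos: [651.1, -26.0, 131.7]
ee_rot: [0.052, 0.21, 0.947, 0.236]
force: [-4.7, -6.8, 9.2]
grip_width: 0.099
grip_force: 60.8
```

```bash
python3 st.py
```

```text
t 10.7 tip in hole [  0.7842  -0.3364 -18.5704] ang(cw+) -0.000573177085379866 tilt 0.0006400251333257972 F [-2.8769  1.3838 11.9094] T [0.359  0.5912 0.0707] j [-0.4105  0.6285  1.3664  0.53    1.1869 -1.7581] g 0.099
  to axis: shift [ 0.0017 -0.0039  0.    ]
```

Emit:
servo_tool(
  deltas=[
    [[0,0,0.005],[0,0,0],0],
    [[0,0,0],[0,0,0],0],
  ],
)

```text
time_s: 10.9
eef_pos: [651.2, -26.0, 131.7]
ee_rot: [0.053, 0.21, 0.948, 0.236]
force: [-9.4, -9.4, 16.0]
grip_width: 0.102
grip_force: 61.9
```

```bash
python3 st.py
```

```text
t 10.9 tip in hole [  0.7875  -0.4456 -18.6668] ang(cw+) -0.0010629454533524932 tilt 0.0010039044346871497 F [-3.5507  4.5025 19.9656] T [ 1.02    0.7747 -0.0147] j [-0.4103  0.6286  1.3663  0.5298  1.1864 -1.7583] g 0.102
  to axis: shift [ 0.0022 -0.0039  0.    ]
```

A firm stop at nominal -18.6 mm, within my 1–2 mm depth error of collar-on-plate (-20) and far from the plug face (-9). So the slot seems to be near 0. I ease off, firm the grip and do a small clockwise test turn, watching depth and torque.

Emit:
servo_tool(
  deltas=[
    [[0.002,-0.001,-0.005],[0,0,0],0],
    [[0,0,0],[0,0,0.05],0],
    [[0,0,0],[0,0,0.05],0],
    [[0,0,0],[0,0,0],0],
  ],
  squeeze=100,
)

```text
time_s: 11.3
eef_pos: [651.0, -26.0, 131.7]
ee_rot: [0.034, 0.284, 0.928, 0.239]
force: [-3.0, -6.5, 8.4]
grip_width: 0.092
grip_force: 98.5
```

```bash
python3 st.py
```

```text
t 11.3 tip in hole [  0.7211  -0.2673 -18.5339] ang(cw+) 0.15850982023842333 tilt 0.0010788227954591726 F [-2.3531  0.025  10.7856] T [0.0878 0.53   0.1287] j [-0.4106  0.6278  1.3677  0.5305  1.1856 -1.5996] g 0.092
  to axis: shift [ 0.0008 -0.0038  0.    ]
```

Emit:
servo_tool(
  deltas=[
    [[0,0,0],[0,0,0.06],0],
    [[0,0,0],[0,0,0.06],0],
    [[0,0,0],[0,0,0.04],0],
    [[0,0,0],[0,0,0],0],
  ],
)

```text
time_s: 11.7
eef_pos: [650.8, -26.2, 131.6]
ee_rot: [0.004, 0.398, 0.885, 0.241]
force: [-3.8, -6.4, 8.7]
grip_width: 0.086
grip_force: 98.6
```

```bash
python3 st.py
```

```text
t 11.7 tip in hole [  0.4807  -0.2048 -18.5583] ang(cw+) 0.4092184224339818 tilt 0.0011942777499696381 F [-2.4568  0.6926 11.2056] T [0.1471 0.6995 0.1543] j [-0.4108  0.6278  1.3678  0.53    1.1857 -1.3489] g 0.086
  to axis: shift [-0.     -0.0026  0.    ]
```

Emit:
servo_tool(
  deltas=[
    [[0,0,0],[0,0,0.05],0],
    [[0,0,0],[0,0,0.05],0],
    [[0,0,0],[0,0,0.05],0],
    [[0,0,0],[0,0,0],0],
  ],
)

```text
time_s: 12.1
eef_pos: [650.7, -26.3, 131.5]
ee_rot: [-0.025, 0.5, 0.832, 0.24]
force: [-4.5, -7.2, 9.6]
grip_width: 0.089
grip_force: 98.7
```

```bash
python3 st.py
```

```text
t 12.1 tip in hole [  0.2825  -0.115  -18.5292] ang(cw+) 0.6452698367923546 tilt 0.0013366575233902252 F [-2.9718  1.0341 12.4747] T [0.2552 0.886  0.1563] j [-0.411   0.6278  1.368   0.5296  1.1859 -1.1129] g 0.089
  to axis: shift [-0.0004 -0.0015  0.    ]
```

Past the bow-tie's limit with steady torque, so the key is home and carrying the plug along. On to about 1.0 rad.

Emit:
servo_tool(
  deltas=[
    [[0,0,0],[0,0,0.05],0],
    [[0,0,0],[0,0,0.05],0],
    [[0,0,0],[0,0,0.05],0],
    [[0,0,0],[0,0,0.05],0],
    [[0,0,0],[0,0,0.04],0],
    [[0,0,0],[0,0,0],0],
  ],
)

```text
time_s: 12.7
eef_pos: [650.3, -26.4, 131.4]
ee_rot: [-0.07, 0.647, 0.724, 0.231]
force: [-6.3, -8.9, 9.7]
grip_width: 0.091
grip_force: 98.9
```

Run:
```python
from st import *
st()
s=optics.capture("scene")
cv2.imwrite("pics/p4.png",cv2.resize(s[90:210,254:414],(800,600),interpolation=cv2.INTER_CUBIC))
```

```text
t 12.7 tip in hole [ -0.0068   0.1833 -18.5822] ang(cw+) 1.0220173296900705 tilt 0.001744333758290213 F [-4.9153  1.9618 13.6301] T [0.6046 1.1125 0.1035] j [-0.4112  0.6278  1.3683  0.529   1.1864 -0.7363] g 0.091
  to axis: shift [-0.0004  0.0008 -0.    ]
```

View pics/p4.png

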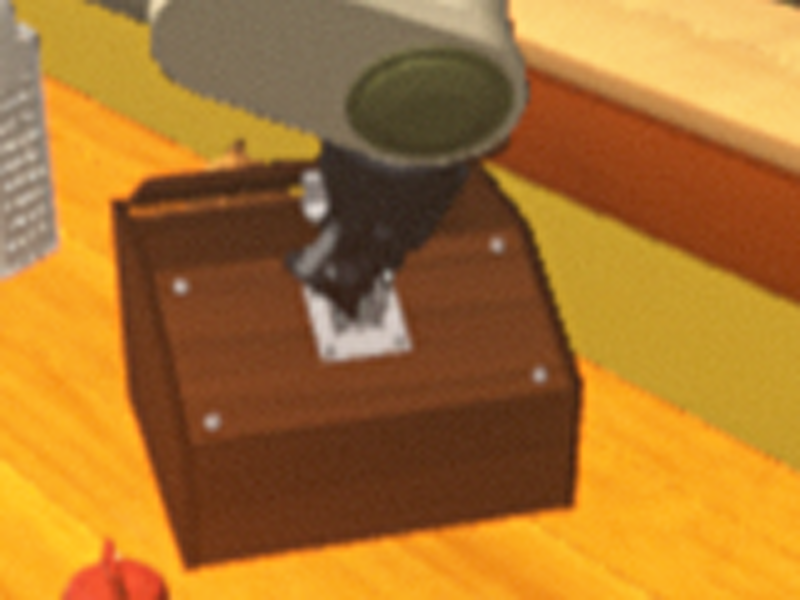

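The lid has sprung open (raised rim at about (230,185) in the crop) and the key is in the plate. Release and back straight out.

Emit:
servo_tool(
  deltas=[
    [[0,0,-0.003],[0,0,0],0.15],
    [[0,0,0],[0,0,0],0.25],
    [[0,0,0],[0,0,0],0.3],
    [[0,0,0],[0,0,0],0.3],
    [[0,0,0],[0,0,0],0.3],
  ],
  squeeze=30,
)

```text
time_s: 13.25
eef_pos: [650.6, -25.3, 131.3]
ee_rot: [-0.07, 0.646, 0.724, 0.232]
force: [-0.1, -0.3, 0.3]
grip_width: 0.302
grip_force: 0.0
```

Emit:
servo_tool(
  deltas=[
    [[0,0,-0.02],[0,0,0],0.3],
    [[0,0,-0.04],[0,0,0],0.3],
    [[0,0,-0.05],[0,0,0],0.3],
    [[0,0,-0.1],[0,0,0],0.3],
    [[0,0,-0.1],[0,0,0],0.3],
    [[0,0,-0.1],[0,0,0],0.3],
    [[0,0,-0.1],[0,0,0],0.3],
    [[0,0,0],[0,0,0],0.3],
  ],
)

```text
time_s: 14.05
eef_pos: [631.0, -70.5, 224.6]
ee_rot: [-0.067, 0.646, 0.724, 0.232]
force: [0.6, 0.5, -0.0]
grip_width: 0.3
grip_force: 0.0
```

Run:
```python
from st import *
st()
s=optics.capture("scene");t=optics.capture("top");cv2.imwrite("pics/s5.png",s);cv2.imwrite("pics/t5.png",t)
a=cv2.resize(s[110:215,254:394],(800,600),interpolation=cv2.INTER_CUBIC)
cv2.imwrite("pics/p5.png",a)
for n,r in(("scene",[(370,255,20,50),(265,195,26,30)]),("top",[(405,230,25,22),(270,228,28,25)])):
    o=cv2.imread(f"pics/{n}0.png");i=dict(scene=s,top=t)[n]
    print(n,[round(float(cv2.absdiff(o[y:y+h,x:x+w],i[y:y+h,x:x+w]).mean()),1) for x,y,w,h in r])
```

```text
t 14.05 tip in hole [ 1.2787 -1.0784 86.3875] ang(cw+) 1.0196542517832679 tilt 0.004957059982131564 F [ 0.592  -0.305  -0.3672] T [-0.0418  0.2573  0.0083] j [-0.4922  0.5196  1.2908  0.4978  1.3808 -0.714 ] g 0.3
  to axis: shift [-0.0026 -0.0079 -0.    ]
scene [3.0, 2.9]
top [1.4, 50.5]
```

View pics/p5.png

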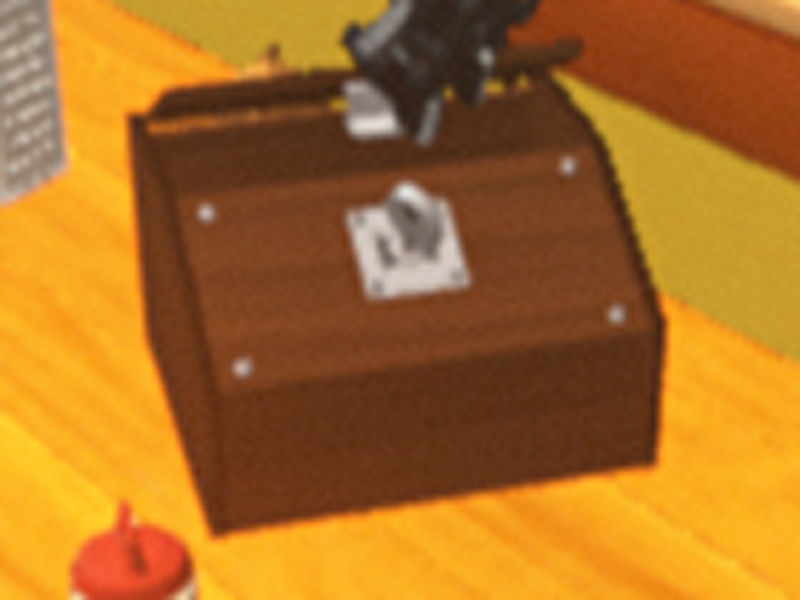

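The picture shows the key seated upright in the plate at (412,215), the lid raised with its rim at (350,85), and the gripper clear with no force. The jar and timer look unchanged in the scene view (the arm hides the timer in the top view). Handing in.

```bash
python3 -c "
from rig import ctrl;print(ctrl.finish_job())"
```

```text
the job is handed in; nothing more can be done
None
```

The job is handed in at about 14 s: the key is home in the lock and turned, the lid is up, the gripper is clear, and the jar and timer look unmoved (the judge's result was not shown).

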